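Weigh the geared motors and tip them into the kit tray

ROBOT

A 6-joint arm with a two-finger parallel gripper is mounted at the origin on the work surface. World frame = base frame: x ahead of the robot, y to its left, z up, the work surface at z = 0. Lengths are in m, angles in rad, forces in N, time in s.
With the tool pointing down it reaches from about 0.425 to 0.925 m from the base axis. Payload 12.5 kg.
Tool frame: the origin (TCP) lies midway between the tips of the shut fingers; the grasp point (between the pads) lies bot.grasp_offset behind it (bot.grasp_offset is the distance from the TCP to the grasp point, in m); z points along the fingers, y is the line along which they close (so a half turn about z gives the same grasp; the last joint's range is limited). The gripper opens to 85 mm and grips with 20 to 120 N. Pads are 22 mm wide; open, the fingers measure 114 mm over their backs; the gripper's body (76 mm by 85 mm) begins 54 mm behind the grasp point. The pads swing forward as they close: fully open they stand 13 mm farther back than shut.
Start: joints at [-1.339, 0.491, 1.559, -0, 1.092, -0.106], TCP at [0.207, -0.59, 0.231] pointing down, gripper open.
Joint ranges: [-3.1, 3.1], [-0.84, 2.19], [0.05, 2.79], [-1.13, 4.28], [0.06, 2.93], [-2.69, 2.69]. Speed limits (rad/s): [2.22, 2.22, 2.79, 3.14, 3.14, 3.14].

INTERFACE

Orientations are given as a unit quaternion [x, y, z, w].
In Python, from rig import bot, eyes gives the robot as it stands. Calls block until the motion is done:
- bot.move_ptp(position, orientation): joint-space move of the TCP to a pose.
- bot.line_to(position, vel=0.15, rot=None, guard=None): straight line of the TCP; rot=None keeps the orientation; vel is the mean speed in m/s. With guard (N) it stops when the force on the tool has changed by that much, and returns True; else False.
- bot.set_joints(angles): joint-space move.
- bot.grip(opening, force=None): opening from 0.0 (shut) to 1.0 (fully open); force is the grip in N (None keeps the last); returns when the fingers have stopped.
- bot.wait(seconds).
- bot.ik(position, orientation): joint angles nearest the present ones, or None.
- bot.sense(): the state.
- eyes.read_camera(name): name is "side" or "top" or "wrist"; returns (picture, depth): 480x640x3 uint8, blue, green, red; 480x640 float32, m along the optical axis (not along the pixel's ray), 0 where there is no reading.
- eyes.camera_params(name): a dict with "camera_matrix" (3x3 intrinsics, pixels), "distortion" ([k1, k2, p1, p2, k3] as OpenCV has them; the pictures are not rectified), "R" (3x3) and "t" (3): a world point X has camera coordinates R X + t; the wrist camera has in their place "hand_eye" (4x4, takes a point from camera to tool coordinates, whose origin is the TCP and whose axes are the flange's). Camera axes: x right, y down, z forward; pixel columns grow to the right and rows downward; lengths in m; the calibration is good to about 2 mm. A picture is of the moment at which its call begins: read the wrist's pose just before it. camera_params takes no time and is no camera call.
A pose or a line that the arm cannot do raises bot.IKError and nothing moves.
- bot.close_job(): hands the job in, once; it reports no verdict.
Trained networks look in the newest picture that a camera, given by its name, has taken for a name from the list of things; names that differ only in an ending like _2 or _b are one class to them, and where a whole thing is asked for, a point or a joint stands for the part that bears it (a point fixed in the world has none). Each returns a list of dicts, best first, with "confidence" (0 to 1); they miss things now and then, are a little off and sometimes report something else, mostly with a low value. They report only what shows in the picture. A call takes as long as a camera call. They do not tell look-alikes from the thing itself.
- eyes.masks_of(camera, target): "mask" (480x640 bool, what is visible of it) and "extent" ([left, top, right, bottom] in pixels, round what is visible of it).
- eyes.spot_point(camera, target): "pixel" ([column, row] in pixels: a listed point, or the origin of a listed thing).
The state is a dict: "time_s": time; "q": joint angles; "joint_velocities": joint speeds; "effort": joint torques, N m; "tcp_pos": TCP position; "orientation": TCP orientation; "ft_force": force on the tool from outside, world axes, zero at the start; "moment": the same for the moment, N m; "width": opening from 0.0 (shut) to 1.0 (fully open).
Only numpy, scipy, OpenCV 4.12 (cv2) and the standard library are available. Lean on these libraries where they do the work, as an engineer would, in place of code of your own. Each camera call takes 0.05 s, during which the arm holds its last target. There are 200 camera calls.

TASK

Put every little geared motor on the bench into the weighing scoop, stand the scoop in the middle of the balance pan, and slide the counterpoise until the beam rests level with your hands off it. Then lift the scoop and, with its lip low over the tray's one empty cell, tip all the motors into that cell (one that misses goes back in the scoop and is tipped again). Finally stand the empty scoop back in the middle of the pan and slide the counterpoise back to its zero end, without disturbing the other things on the bench.

Things in the scene. Friction and masses are not known exactly. Their poses are not given: they have to be found in the camera images.
- motor1_mid (a point): Small metal geared motor (three to five are present, absent ones read None), all alike: a block 32 mm long (its x) by 22 mm wide (its y) by 20 mm high (its z), brass gearbox end at -x with a thin shaft stub, steel can end at +x, about 65 g (+-15 %). Point at its centre. At first it lies flat on the table.
- motor2_mid (a point): Small metal geared motor (three to five are present, absent ones read None), all alike: a block 32 mm long (its x) by 22 mm wide (its y) by 20 mm high (its z), brass gearbox end at -x with a thin shaft stub, steel can end at +x, about 65 g (+-15 %). Point at its centre. At first it lies flat on the table.
- motor3_mid (a point): Small metal geared motor (three to five are present, absent ones read None), all alike: a block 32 mm long (its x) by 22 mm wide (its y) by 20 mm high (its z), brass gearbox end at -x with a thin shaft stub, steel can end at +x, about 65 g (+-15 %). Point at its centre. At first it lies flat on the table.
- motor4_mid (a point): Small metal geared motor (three to five are present, absent ones read None), all alike: a block 32 mm long (its x) by 22 mm wide (its y) by 20 mm high (its z), brass gearbox end at -x with a thin shaft stub, steel can end at +x, about 65 g (+-15 %). Point at its centre. At first it lies flat on the table.
- motor5_mid (a point): Small metal geared motor (three to five are present, absent ones read None), all alike: a block 32 mm long (its x) by 22 mm wide (its y) by 20 mm high (its z), brass gearbox end at -x with a thin shaft stub, steel can end at +x, about 65 g (+-15 %). Point at its centre. At first it lies flat on the table.
- scoop_grip (a point): Grip point on the weighing scoop's handle: an upright black block at the back of the scoop, 28 mm along the scoop's x, 18 mm across (y), its top 18 mm above this point and its foot 50 mm below it, level with the scoop's underside. Scoop axes: z up, +x from lip to handle, so the scoop pours towards its own -x.
- scoop_mid (a point): Middle of the inner floor of the open aluminium weighing scoop (120 g empty), 4 mm above its underside. Axes as scoop_grip, which lies at x = +69, z = +46 mm from here. The flat floor runs from x = -45 to +51 mm, 76 mm wide inside; side and back walls rise 30 mm above it. Towards the lip the walls draw in and the floor ramps up 8 mm.
- scoop_lip (a point): Middle of the scoop's open pouring lip, about 60 mm wide: x = -75 mm, z = +8 mm from scoop_mid. The scoop is slick inside (friction about 0.22): motors start to slide out when it is pitched nose-down 30 to 35 degrees and are out by 50 to 60.
- cell_mid (a point): Middle of the floor of the one empty cell of the cardboard divided tray (2 by 3 cells; the others hold stock). The cell has a white paper liner, is 84 mm square inside, its axes along the tray's walls, z up. Cell walls are 4 mm thick and rise 39.5 mm above this point, to 45 mm above the table. Which cell is empty varies.
- pan_mid (a point): Middle of the top of the balance's flat square steel pan, 120 mm square (x across the beam, y along it), fixed to the beam 110 mm from its pivot, 92 mm above the table when level, about 10 mm higher or lower at the stops. The beam runs from the pan towards -y of this frame.
- beam (a joint): Tilt of the beam in rad: 0 level, positive = pan end down, negative = counterpoise end down; stops at -0.09 and +0.09. Springy: near level, with the beam left free, it tilts about 0.0025 rad for each mm the counterpoise is off the balance point. The pointer at the beam's far end meets the black line on the fixed post when level.
- poise (a joint): Position of the counterpoise along the beam in m: 0 = zero end (nearest the pivot), up to 0.175, growing away from the pan (-y of pan_mid's frame). It stays where it is left (friction 0.7 N). With the empty scoop centred on the pan the beam is level at 0; each motor of 65 g adds about 0.024.
- poise_grip (a point): Grip point on the counterpoise, an upright steel block that rides on the beam, 28 mm across the beam (x) by 22 mm along it (y), 70 mm tall; this point is on its centre line 16 mm below its top. Axes as pan_mid, z up.
- mouse: Black computer mouse, about 85 by 62 mm, bystander. Origin on its underside.
- wheel: Black robot wheel lying flat, 66 mm across, 26 mm high, bystander. Origin at the centre of its underside.
- screwdriver: Screwdriver lying on the table, bystander. Origin under its middle.
- tape: Roll of clear tape lying flat, 90 mm across, 20 mm high, bystander. Origin at the centre of its underside.
- holder: Black battery holder, 62 by 32 mm, 20 mm high, with two cells in it, bystander. Origin at the centre of its underside.
- marker: Blue marker pen, 120 mm long, 14 mm thick, bystander. Origin under its middle.
Mind the look-alikes: they are no part of the job. Of the things shaped like the part that bears scoop_grip, the aluminium one is meant. Of the things shaped like the part that bears cell_mid, the white one is meant.

How it is judged:
By the outcome, as a careful person would: the job done as asked, in the order asked, and still so for the second after the job is handed in, with the robot touching nothing.
Of motor1, motor2, motor3, motor4, motor5 only 3 to 5 are there at a start; the rules pass over those that are not, and their reading is None.
At some moment in a run one of motor1, motor2, motor3, motor4, motor5 may be knocked a few centimetres aside while the robot is not near it.
It also fails if it takes over 210 s, if anything falls off the work surface, if the arm or the gripper's body presses on something with over 40 N, if the wrist force passes 120 N, or if a joint passes its speed limit or range.

## Working session

There is one attempt and no reset: what is moved stays moved. The work goes in short steps, each a Python script; the robot and the scene stay as the last script left them, time stands still between calls to the robot, and variables do not carry over. Pictures are saved under pics/ and viewed, on a budget of 14 in all, crops included, one or two more only if the job needs it, and the job is handed in when it is done.

```bash
ls; mkdir -p pics; python3 - <<'E'
from rig import bot, eyes
import cv2,numpy as np
for c in ["top","side"]:
    im,d=eyes.read_camera(c); cv2.imwrite(f"pics/{c}0.png",im); np.save(f"{c}_d.npy",d)
    p=eyes.camera_params(c); print(c,{k:np.round(np.array(v),4).tolist() for k,v in p.items()})
    for t in ["motor1_mid","scoop_grip","scoop_mid","scoop_lip","cell_mid","pan_mid","poise_grip"]:
        print(t,[(np.round(r["pixel"],1).tolist(),round(r["confidence"],2)) for r in eyes.spot_point(c,t)])
print({k:np.round(np.array(v),4).tolist() for k,v in eyes.camera_params("wrist").items()})
print(bot.sense(), bot.grasp_offset)
E
```

```text
pics
top {'camera_matrix': [[495.6368, 0.0, 317.9884], [0.0, 495.6368, 237.1404], [0.0, 0.0, 1.0]], 'distortion': [-0.0542, 0.0, 0.0, 0.0, 0.0], 'R': [[-0.0222, -0.9996, 0.0152], [-0.9837, 0.0192, -0.1789], [0.1785, -0.0189, -0.9838]], 't': [-0.0204, 0.5379, 1.0477]}
motor1_mid []
scoop_grip [([197.0, 343.6], 0.9), ([286.7, 303.5], 0.59)]
scoop_mid [([230.3, 336.5], 0.74), ([235.5, 182.4], 0.74), ([292.2, 276.4], 0.56)]
scoop_lip [([305.6, 242.1], 0.91), ([266.0, 334.1], 0.63)]
cell_mid [([134.3, 222.4], 0.87), ([142.9, 322.8], 0.83), ([439.8, 301.2], 0.31)]
pan_mid []
poise_grip [([370.7, 186.0], 0.6)]
side {'camera_matrix': [[445.6193, 0.0, 318.8574], [0.0, 445.6193, 241.0421], [0.0, 0.0, 1.0]], 'distortion': [-0.0836, 0.0, 0.0, 0.0, 0.0], 'R': [[0.9668, -0.2554, -0.0091], [-0.1868, -0.6823, -0.7068], [0.1743, 0.685, -0.7073]], 't': [-0.5445, 0.1627, 0.9377]}
motor1_mid [([351.5, 450.4], 0.33)]
scoop_grip [([201.4, 206.1], 0.97), ([241.0, 253.2], 0.72)]
scoop_mid [([205.6, 238.9], 0.8), ([271.3, 265.5], 0.75), ([241.1, 253.1], 0.29)]
scoop_lip [([215.1, 252.2], 0.79), ([305.4, 261.
[... 433 characters left out ...]
0.0, 0.0, 0.0, 1.0]]}
{'time_s': 0.8, 'q': array([-1.33858411e+00,  4.90868364e-01,  1.55889604e+00,  1.42163762e-05,
        1.09168257e+00, -1.05557474e-01]), 'joint_velocities': array([ 0.00109133, -0.00076482, -0.00044158, -0.00233879,  0.0011914 ,
       -0.00034549]), 'effort': array([-1.70939562e-03, -6.18229938e+01, -2.61833328e+01, -1.41791884e-04,
        4.83236472e-04, -1.17448315e-05]), 'tcp_pos': array([ 0.20716931, -0.58968866,  0.23134797]), 'orientation': array([9.85773367e-01, 1.68079934e-01, 1.09050314e-05, 7.22935356e-05]), 'ft_force': array([ 0.52964989,  0.01865778, -0.18674743]), 'moment': array([0.05038525, 0.02661071, 0.00350329]), 'width': 1.0013594221132434} 0.0187
```

View pics/top0.png

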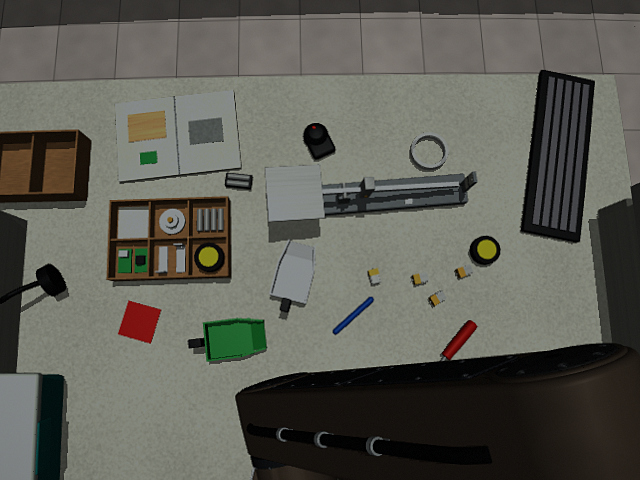

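View pics/side0.png

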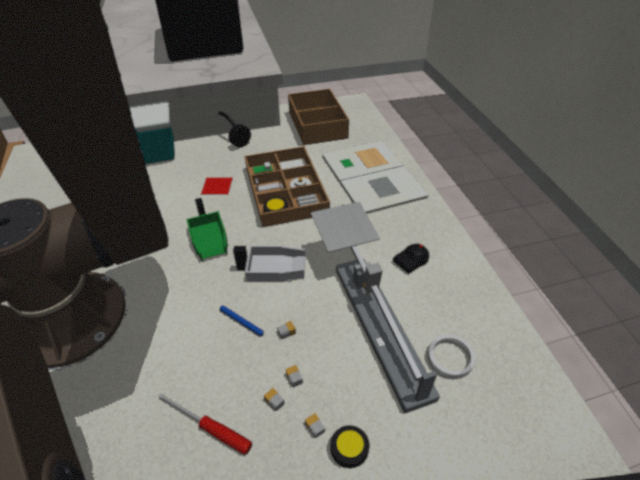

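The top view shows four motors at about (374,276), (418,280), (436,298) and (462,272). The aluminium scoop is at (293,275), with its handle at (286,305) and its lip pointing up-image. The white-lined cell is at (134,222), the pan at (295,192) and the poise at (370,186). The green scoop and the red card are decoys.

```bash
cat > h.py <<'E'
from rig import bot, eyes
import numpy as np, cv2
from scipy.spatial.transform import Rotation as Ro
def down(th):
    "tool down, tool y (closing line) at world yaw th"
    return Ro.from_matrix(np.array([[np.sin(th),np.cos(th),0],[-np.cos(th),np.sin(th),0],[0,0,-1]]).T.reshape(3,3).T @ np.eye(3))
def q(r): return r.as_quat()
def extr(cam):
    p=eyes.camera_params(cam); K=p["camera_matrix"];D=np.array(p["distortion"])
    if cam=="wrist":
        s=bot.sense(); T=np.eye(4);T[:3,:3]=Ro.from_quat(s["orientation"]).as_matrix();T[:3,3]=s["tcp_pos"]
        M=T@np.array(p["hand_eye"]); return K,D,M[:3,:3],M[:3,3]
    R=np.array(p["R"]);t=np.array(p["t"]); return K,D,R.T,-R.T@t
def ray(E,px):
    K,D,R,c=E; u=cv2.undistortPoints(np.array(px,float).reshape(-1,1,2),np.array(K),D).reshape(-1,2)
    return np.c_[u,np.ones(len(u))]@R.T, c
def px2w(E,px,z):
    r,c=ray(E,px); return c+r*((z-c[2])/r[:,2])[:,None]
def cloud(E,d):
    v,u=np.mgrid[:480,:640]; r,c=ray(E,np.c_[u.ravel(),v.ravel()])
    P=(c+r*d.reshape(-1,1)).reshape(480,640,3); P[d==0]=np.nan; return P
def w2px(E,X):
    K,D,R,c=E; return cv2.projectPoints(np.array(X,float).reshape(-1,1,3),cv2.Rodrigues(R.T)[0],-R.T@c,np.array(K),D)[0].reshape(-1,2)
E
python3 - <<'E'
from h import *
r=down(0.3).as_matrix(); print(r.round(2), np.linalg.det(r)); print(down(0).as_matrix().round(2))
E=extr("top"); d=np.load("top_d.npy"); P=cloud(E,d)
z=P[...,2]; print("table z",[np.nanmedian(z[a:a+10,b:b+10]).round(4) for a,b in [(300,300),(160,260),(240,340),(330,400),(220,480),(300,150)]], np.nanstd(z[240:250,340:350]))
m=((z>0.010)&(z<0.030)).astype(np.uint8)
m[:, :355]=0; m[:258]=0; m[310:]=0; m[:,470:]=0
n,l,s,c=cv2.connectedComponentsWithStats(m)
for i in range(1,n):
    if s[i,4]<20: continue
    p=P[l==i]; rc=cv2.minAreaRect((p[:,:2]*1000).astype(np.float32)); print(c[i].round(0),s[i,4],np.round(rc[0],1),np.round(rc[1],1),round(rc[2],1),"z",np.median(p[:,2]).round(4))
for n_,px,h in [("handle",(286.7,303.5),.05),("lip",(296,241),.012),("cell",(134.3,222.4),.0055),("poise",(370.7,186),.15),("greenh",(197,343.6),.05)]:
    print(n_,px2w(E,px,h).round(4),"depth z",P[int(px[1]),int(px[0])].round(4))
# pan
pm=(z>0.075)&(z<0.115); n,l,s,c=cv2.connectedComponentsWithStats(pm.astype(np.uint8))
for i in range(1,n):
    if s[i,4]<150: continue
    p=P[l==i];rc=cv2.minAreaRect((p[:,:2]*1000).astype(np.float32)); print("hi",c[i].round(0),s[i],np.round(rc[0],1),np.round(rc[1],1),round(rc[2],1),np.median(p[:,2]).round(4))
# alu scoop
m=((z>0.008)&(z<0.09)).astype(np.uint8); m[:238]=0;m[315:]=0;m[:,:262]=0;m[:,322:]=0
p=P[m>0]; rc=cv2.minAreaRect((p[:,:2]*1000).astype(np.float32)); print("scoop",np.round(rc[0],1),np.round(rc[1],1),round(rc[2],1))
hb=P[(m>0)&(z>0.055)]; print("handle top",hb.mean(0),len(hb))
# tray
m=((z>0.036)&(z<0.056)).astype(np.uint8); m[:190]=0;m[290:]=0;m[:,:100]=0;m[:,236:]=0
p=P[m>0]; rc=cv2.minAreaRect((p[:,:2]*1000).astype(np.float32)); print("tray",np.round(rc[0],1),np.round(rc[1],1),round(rc[2],1)); print((cv2.boxPoints(rc)).round(1).tolist())
E
```

```text
Traceback (most recent call last):
  File "h.py", line 6, in down
    return Ro.from_matrix(np.array([[np.sin(th),np.cos(th),0],[-np.cos(th),np.sin(th),0],[0,0,-1]]).T.reshape(3,3).T @ np.eye(3))
           ~~~~~~~~~~~~~~^^^^^^^^^^^^^^^^^^^^^^^^^^^^^^^^^^^^^^^^^^^^^^^^^^^^^^^^^^^^^^^^^^^^^^^^^^^^^^^^^^^^^^^^^^^^^^^^^^^^^^^^
  File "scipy/spatial/transform/_rotation.pyx", line 1143, in scipy.spatial.transform._rotation.Rotation.from_matrix
ValueError: Non-positive determinant (left-handed or null coordinate frame) in rotation matrix 0: [[ 0.29552021  0.95533649  0.        ]
 [-0.95533649  0.29552021  0.        ]
 [ 0.          0.         -1.        ]].
```

```bash
python3 - <<'E'
s=open('h.py').read().split('\n')
i=[k for k,l in enumerate(s) if 'np.array([[np.sin' in l][0]
s[i]="    return Ro.from_matrix([[-np.sin(th),np.cos(th),0],[np.cos(th),np.sin(th),0],[0,0,-1]])"
open('h.py','w').write('\n'.join(s))
E
python3 - <<'E'
from h import *
E=extr("top"); d=np.load("top_d.npy"); P=cloud(E,d)
z=P[...,2]; print("table z",[np.nanmedian(z[a:a+10,b:b+10]).round(4) for a,b in [(310,320),(160,260),(240,340),(330,400),(220,480),(300,150)]], np.nanstd(z[240:250,340:350]))
m=((z>0.010)&(z<0.030)).astype(np.uint8)
m[:, :355]=0; m[:258]=0; m[310:]=0; m[:,470:]=0
n,l,s,c=cv2.connectedComponentsWithStats(m)
for i in range(1,n):
    if s[i,4]<20: continue
    p=P[l==i]; rc=cv2.minAreaRect((p[:,:2]*1000).astype(np.float32)); print(c[i].round(0),s[i,4],np.round(rc[0],1),np.round(rc[1],1),round(rc[2],1),"z",np.median(p[:,2]).round(4))
for n_,px,h in [("handle",(286.7,303.5),.05),("lip",(296,241),.012),("cell",(134.3,222.4),.0055),("poise",(370.7,186),.15),("greenh",(197,343.6),.05)]:
    print(n_,px2w(E,px,h).round(4),"depth z",P[int(px[1]),int(px[0])].round(4))
pm=(z>0.075)&(z<0.115); n,l,s,c=cv2.connectedComponentsWithStats(pm.astype(np.uint8))
for i in range(1,n):
    if s[i,4]<150: continue
    p=P[l==i];rc=cv2.minAreaRect((p[:,:2]*1000).astype(np.float32)); print("hi",c[i].round(0),s[i],np.round(rc[0],1),np.round(rc[1],1),round(rc[2],1),np.median(p[:,2]).round(4))
m=((z>0.008)&(z<0.09)).astype(np.uint8); m[:238]=0;m[315:]=0;m[:,:262]=0;m[:,322:]=0
p=P[m>0]; rc=cv2.minAreaRect((p[:,:2]*1000).astype(np.float32)); print("scoop",np.round(rc[0],1),np.round(rc[1],1),round(rc[2],1))
hb=P[(m>0)&(z>0.055)]; print("handle top",hb.mean(0),len(hb))
m=((z>0.036)&(z<0.056)).astype(np.uint8); m[:190]=0;m[290:]=0;m[:,:100]=0;m[:,236:]=0
p=P[m>0]; rc=cv2.minAreaRect((p[:,:2]*1000).astype(np.float32)); print("tray",np.round(rc[0],1),np.round(rc[1],1),round(rc[2],1)); print((cv2.boxPoints(rc)).round(1).tolist())
E
```

```text
table z [np.float64(0.001), np.float64(0.0013), np.float64(0.0016), np.float64(0.001), np.float64(0.0014), np.float64(0.0012)] 0.0021399129925640603
[463. 271.] 122 [ 459.5 -361.7] [20.6 34.1] 16.9 z 0.0207
[374. 276.] 147 [ 451.7 -155.8] [32.1 22.5] 12.6 z 0.0202
[420. 278.] 149 [ 444.  -258.4] [21.8 35.7] 10.4 z 0.0201
[437. 297.] 157 [ 400.5 -296. ] [22.6 36.6] 29.0 z 0.0204
[365. 304.] 93 [ 389.2 -133.6] [12.7 43.5] 42.5 z 0.0139
handle [[0.3929 0.0392 0.05  ]] depth z [0.3931 0.0397 0.0698]
lip [[0.536  0.0181 0.012 ]] depth z [ 0.5386  0.0185 -0.0028]
cell [[0.5881 0.3924 0.0055]] depth z [0.5887 0.3925 0.0073]
poise [[ 0.6233 -0.14    0.15  ]] depth z [ 0.6291 -0.1412  0.1297]
greenh [[0.3116 0.2313 0.05  ]] depth z [0.3133 0.2275 0.0669]
hi [304. 192.] [ 265  165  147   57 3521] [633.  -81.2] [121.4 316.3] 4.0 0.1018
hi [629. 271.] [ 616  199   24  155 1668] [ 434.7 -701.2] [ 19.7 333.5] 87.3 0.0941
hi [  5. 258.] [  0 210  29 105 661] [490.3 623.1] [221.1  60.3] 0.9 0.0841
hi [ 45. 427.] [ 38 377  13 103 665] [148.9 527.8] [200.9  23.3] 1.4 0.0958
scoop [452.4  25.2] [ 83.9 157.6] 75.2
handle top [0.38938888 0.04170089 0.06808879] 117
tray [544.4 302.4] [182.1 270.1] 0.8
[[451.6000061035156, 436.29998779296875], [455.1000061035156, 166.1999969482422], [637.2000122070312, 168.60000610351562], [633.7000122070312, 438.70001220703125]]
```

```bash
cat >> h.py <<'E'
G=bot.grasp_offset
def scoopR(psi,p): return Ro.from_euler("z",psi)*Ro.from_euler("y",-p)
def tool_for_scoop(grip,psi,p,a,s):
    "tool pose to hold the scoop's grip point; a = tool lean relative to scoop, s=+-1 half turn"
    T0=Ro.from_matrix(np.array([[-1.*s*-1,0,0],[0,s*-1.*-1,0],[0,0,1]])) * Ro.from_euler("x",np.pi)
    R=scoopR(psi,p)*Ro.from_euler("y",a)*T0
    return np.array(grip)+G*R.as_matrix()[:,2], R.as_quat()
def grip_from(pt,off,psi,p):
    "scoop_grip world position when scoop-local point off (from scoop_mid) is at pt"
    return np.array(pt)+scoopR(psi,p).apply(np.array([.069,0,.046])-np.array(off))
E
python3 - <<'E'
from h import *
D=np.degrees
def ok(pos,qt):
    try: r=bot.ik(pos,qt)
    except Exception as e: return None
    return r
psi0=np.radians(165.3); g0=[.389,.0417,.051]
print("handle:")
for s in (1,-1):
  for a in range(-40,41,10):
    r=ok(*tool_for_scoop(g0,psi0,0,np.radians(a),s))
    r2=ok(*tool_for_scoop([.389,.0417,.2],psi0,0,np.radians(a),s))
    if r is not None: print(s,a,np.round(r,2),r2 is not None)
print("pan/pour")
pan=[.626,.017,.105]; cell=np.array([.588,.392,0])
for s in (1,-1):
  for a in (-20,-10,0,10,20):
    row=[];row2=[]
    for yd in range(0,360,15):
        psi=np.radians(yd); 
        if ok(*tool_for_scoop(grip_from(pan,[0,0,-.004],psi,0),psi,0,np.radians(a),s)) is not None: row.append(yd)
        lip=cell+.012*np.array([np.cos(psi),np.sin(psi),0])+[0,0,.042]
        if all(ok(*tool_for_scoop(grip_from(lip,[-.075,0,.008],psi,np.radians(p)),psi,np.radians(p),np.radians(a),s)) is not None for p in (0,20,40,60)): row2.append(yd)
    print(s,a,"pan",row,"pour",row2)
for yd in (4,94,-86): print("poise",[ok([.62+.07*t,y,.15],q(down(np.radians(yd)))) is not None for t in (0,) for y in (-.13,-.2,-.26,-.31)])
for x,y in [(.4595,-.3617),(.4517,-.1558),(.444,-.2584),(.4005,-.296)]: print(ok([x,y,.004],q(down(.2))) is not None)
E
```

```text
handle:
1 -40 [-0.12  0.75  1.96  0.1   1.12 -1.51] True
1 -30 [-0.11  0.69  2.04  0.09  0.93 -1.5 ] True
1 -20 [-0.1   0.63  2.12  0.08  0.74 -1.48] True
1 -10 [-0.08  0.59  2.21  0.06  0.52 -1.45] True
1 0 [-0.06  0.56  2.3  -0.    0.29 -1.38] True
1 20 [-0.01  0.58  2.49  3.45  0.28  1.51] True
1 30 [0.02 0.66 2.58 3.38 0.62 1.62] False
1 40 [0.06 0.79 2.67 3.38 1.01 1.69] True
-1 -40 [-0.12  0.75  1.96  0.1   1.12  1.63] True
-1 -30 [-0.11  0.69  2.04  0.09  0.93  1.64] True
-1 -20 [-0.1   0.63  2.12  0.08  0.74  1.66] True
-1 -10 [-0.08  0.59  2.21  0.06  0.52  1.69] True
-1 0 [-0.06  0.56  2.3  -0.    0.29  1.76] True
-1 20 [-0.01  0.58  2.49  3.45  0.28 -1.63] True
-1 30 [ 0.02  0.66  2.58  3.38  0.62 -1.52] False
-1 40 [ 0.06  0.79  2.67  3.38  1.01 -1.45] True
pan/pour
1 -20 pan [0, 15, 30, 45, 60, 75, 90, 105, 120, 135, 150, 165, 180, 195, 210, 225, 240, 315, 330, 345] pour [15, 30, 45, 60, 75, 90, 105, 120, 135, 150, 165, 180, 195, 210, 225, 240, 255, 270]
1 -10 pan [0, 15, 30, 45, 60, 75, 90, 105, 120, 135, 150, 165, 180, 195, 210, 225, 240, 300, 315, 330, 345] pour [15, 
[... 932 characters left out ...]
 150, 165, 180, 195, 210, 225, 240, 255, 270, 285]
-1 0 pan [0, 15, 30, 45, 60, 120, 135, 150, 165, 180, 195, 210, 225, 240, 255, 270, 285, 300, 315, 330, 345] pour [0, 15, 30, 45, 165, 180, 195, 210, 225, 240, 255, 270, 285, 300]
-1 10 pan [0, 15, 30, 45, 60, 75, 135, 150, 165, 180, 195, 210, 225, 240, 255, 270, 285, 300, 315, 330, 345] pour [15, 30, 45, 60, 180, 195, 210, 225, 240, 255, 270, 285, 300, 315]
-1 20 pan [0, 15, 30, 45, 60, 75, 150, 165, 180, 195, 210, 225, 240, 255, 270, 285, 300, 315, 330, 345] pour [0, 15, 30, 195, 210, 225, 240, 255, 270, 285, 300, 315, 330, 345]
poise [True, True, True, True]
poise [True, True, True, True]
poise [True, True, True, True]
True
True
True
True
```

```bash
cat >> h.py <<'E'
def motors(cam="wrist",save=None):
    E=extr(cam); im,d=eyes.read_camera(cam); P=cloud(E,d); z=P[...,2]
    if save: cv2.imwrite(save,im)
    m=((z>.012)&(z<.028)).astype(np.uint8); n,l,s,c=cv2.connectedComponentsWithStats(m); out=[]
    for i in range(1,n):
        if s[i,4]<60: continue
        p=P[l==i]; (cx,cy),(w,h),a=cv2.minAreaRect((p[:,:2]*1000).astype(np.float32))
        if w>h: w,h,a=h,w,a+90
        if 17<w<28 and 28<h<42: out.append((cx/1000,cy/1000,np.radians(a),w,h))
    return out
def near(th,ref=0.):
    "closing yaw equivalent (mod pi) nearest ref"
    return ref+(th-ref+np.pi/2)%np.pi-np.pi/2
OPN=.47
def pick(x,y,save=None,yr=0.):
    bot.grip(OPN); R0=down(yr)
    bot.move_ptp([x,y,.17],q(R0))
    L=motors(save=save); print("seen",[np.round(m,3).tolist() for m in L])
    L=[m for m in L if np.hypot(m[0]-x,m[1]-y)<.06]
    if not L: print("NO MOTOR"); return False
    m=min(L,key=lambda m:np.hypot(m[0]-x,m[1]-y)); th=near(m[2],yr)
    print("pick",np.round(m,4))
    bot.move_ptp([m[0],m[1],.06],q(down(th)))
    if bot.line_to([m[0],m[1],.004],vel=.1,guard=15): print("guard!",bot.sense()["tcp_pos"])
    bot.grip(0.,force=40); w=bot.sense()["width"]; print("w",round(w,3))
    bot.line_to([m[0],m[1],.13],vel=.25); w=bot.sense()["width"]; print("w",round(w,3),"t",round(bot.sense()["time_s"],1))
    return w>.15
E
python3 - <<'E'
from h import *
print(pick(.4595,-.3617,save="pics/w1.png"))
bot.move_ptp([.50,.02,.25],q(down(np.pi-.26-np.pi)))
E=extr("wrist"); im,d=eyes.read_camera("wrist"); cv2.imwrite("pics/w2.png",im); P=cloud(E,d); np.save("w2P.npy",P)
for t in ["scoop_grip","scoop_mid","scoop_lip"]:
    r=eyes.spot_point("wrist",t); h={"scoop_grip":.054,"scoop_mid":.004,"scoop_lip":.012}[t]
    print(t,[(np.round(x["pixel"],0).tolist(),round(x["confidence"],2),px2w(E,x["pixel"],h).round(4).tolist()) for x in r])
z=P[...,2]; m=(z>.055)&(z<.075)&(abs(P[...,0]-.39)<.06)&(abs(P[...,1]-.04)<.06)
p=P[m]; print("handle top",len(p),p.mean(0), cv2.minAreaRect((p[:,:2]*1000).astype(np.float32)))
print(bot.sense()["time_s"])
E
```

```text
seen [[0.446, -0.261, 0.189, 21.915, 33.006], [0.4, -0.297, 0.506, 22.326, 33.336], [0.46, -0.363, 0.311, 22.086, 32.838]]
pick [ 0.4599 -0.3634  0.311  22.0862 32.8381]
w 0.243
w 0.248 t 4.8
True
scoop_grip [([43.0, 27.0], 0.85, [[0.3174, 0.2296, 0.054]]), ([204.0, 208.0], 0.82, [[0.3928, 0.0433, 0.054]])]
scoop_mid [([116.0, 105.0], 0.87, [[0.3236, 0.1645, 0.004]]), ([275.0, 198.0], 0.65, [[0.4578, 0.0249, 0.004]])]
scoop_lip [([342.0, 203.0], 0.82, [[0.5317, 0.0009, 0.012]]), ([146.0, 174.0], 0.77, [[0.3292, 0.0892, 0.012]])]
handle top 608 [0.39365676 0.04386111 0.0665607 ] ((391.94805908203125, 43.29438400268555), (17.50124740600586, 28.2889461517334), 75.28779602050781)
6.5333
```

View pics/w2.png

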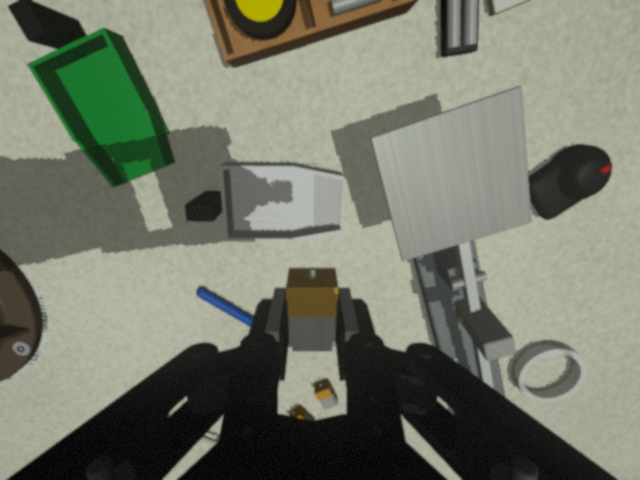

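The wrist view shows the empty aluminium scoop at about (280,200) with its handle at (204,207). A motor is in the fingers and the remaining motors are at (322,390) and (300,412). The scoop yaw of 165.3° from the rectangle fit agrees with the networks' points.

```bash
cat >> h.py <<'E'
PS=np.radians(165.3); HG=np.array([.392,.0433,.054])
def sc(x,y): 
    m=HG[:2]-.069*np.array([np.cos(PS),np.sin(PS)])
    return m+x*np.array([np.cos(PS),np.sin(PS)])+y*np.array([-np.sin(PS),np.cos(PS)])
def drop(x,y,z=.014):
    p=sc(x,y); R=down(PS-np.pi)
    bot.move_ptp([*p,.12],q(R))
    if bot.line_to([*p,z],vel=.12,guard=12): print("guard drop",bot.sense()["tcp_pos"])
    bot.grip(.38); bot.wait(.2); bot.line_to([*p,.12],vel=.25)
E
python3 - <<'E'
from h import *
drop(.018,.018)
E=extr("wrist"); 
T=[((.446,-.261),(.018,-.018)),((.400,-.297),(-.028,.018)),((.4517,-.1558),(-.028,-.018))]
for i,(a,b) in enumerate(T):
    if pick(*a): drop(*b)
    else: break
bot.move_ptp([.45,-.2,.30],q(down(0)))
im,d=eyes.read_camera("top"); cv2.imwrite("pics/top1.png",im)
P=cloud(extr("wrist"),eyes.read_camera("wrist")[1]); 
print(motors("top"),motors(), bot.sense()["time_s"])
E
```

```text
guard drop [0.43780857 0.01277304 0.02065563]
seen [[0.454, -0.157, 1.8, 21.99, 35.061], [0.446, -0.261, 0.188, 22.123, 32.26], [0.401, -0.298, 0.51, 22.17, 32.833]]
pick [ 0.4457 -0.2612  0.1883 22.1225 32.2597]
w 0.245
w 0.243 t 12.5
seen [[0.454, -0.157, 1.795, 22.623, 35.099], [0.4, -0.297, 0.508, 22.219, 34.132]]
pick [ 0.4001 -0.2969  0.5079 22.219  34.1323]
w 0.244
w 0.246 t 19.6
guard drop [0.48127183 0.0008594  0.0317091 ]
seen [[0.453, -0.157, 1.804, 22.364, 32.082]]
pick [ 0.4529 -0.157   1.8043 22.3641 32.0821]
w 0.245
w 0.244 t 26.4
guard drop [0.48993917 0.03530015 0.037779  ]
[(0.6755092163085937, -0.36368841552734377, np.float64(3.12332603167294), 21.128271102905273, 29.13844108581543)] [] 30.2
```

View pics/top1.png

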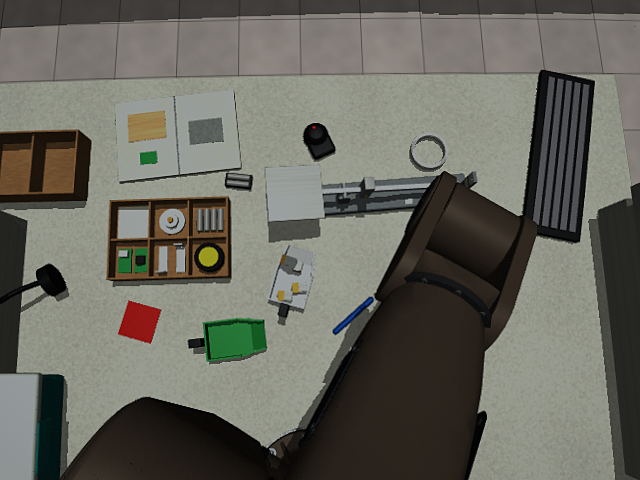

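The top view shows a motor cluster in the scoop at about (290,280), and the scoop has shifted a few millimetres. I'll look closer with the wrist camera.

```bash
python3 - <<'E'
from h import *
bot.move_ptp([.44,-.04,.27],q(down(PS-np.pi)))
E=extr("wrist"); im,d=eyes.read_camera("wrist"); cv2.imwrite("pics/w3.png",im); P=cloud(E,d)
z=P[...,2]; m=((z>.055)&(z<.075)&(abs(P[...,0]-.39)<.06)&(abs(P[...,1]-.04)<.06)).astype(np.uint8)
n,l,s,c=cv2.connectedComponentsWithStats(m)
for i in range(1,n):
    if s[i,4]>40: p=P[l==i]; print("handle top",len(p),p.mean(0), cv2.minAreaRect((p[:,:2]*1000).astype(np.float32)))
for t in ["scoop_grip","scoop_mid","scoop_lip"]:
    r=eyes.spot_point("wrist",t); h={"scoop_grip":.054,"scoop_mid":.004,"scoop_lip":.012}[t]
    print(t,[(np.round(x["pixel"],0).tolist(),round(x["confidence"],2),px2w(E,x["pixel"],h).round(4).tolist()) for x in r])
E
```

```text
handle top 597 [0.38176333 0.04663807 0.06726444] ((380.73040771484375, 46.785823822021484), (17.773757934570312, 28.08417320251465), 75.34834289550781)
scoop_grip [([232.0, 133.0], 0.93, [[0.3804, 0.0462, 0.054]])]
scoop_mid [([301.0, 133.0], 0.93, [[0.4462, 0.0268, 0.004]]), ([154.0, 30.0], 0.84, [[0.3243, 0.1648, 0.004]]), ([269.0, 252.0], 0.15, [[0.3671, -0.1056, 0.004]])]
scoop_lip [([183.0, 103.0], 0.85, [[0.3289, 0.0901, 0.012]]), ([370.0, 135.0], 0.57, [[0.5207, 0.0055, 0.012]])]
```

View pics/w3.png

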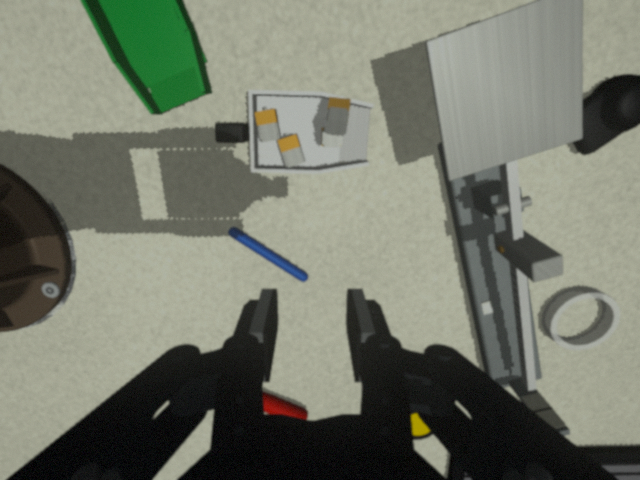

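Four motors are in the scoop: at (267,125), at (290,150), and two stacked near (335,118). The scoop slid about 12 mm backwards. I'll check the stack from the depth.

```bash
python3 - <<'E'
from h import *
bot.move_ptp([.41,.00,.20],q(down(PS-np.pi)))
E=extr("wrist"); im,d=eyes.read_camera("wrist"); P=cloud(E,d); z=P[...,2]
m=(z>.02)&(z<.06)&(abs(P[...,0]-.46)<.07)&(abs(P[...,1]-.03)<.06)
ys,xs=np.where(m); a,b,c,e=xs.min()-30,xs.max()+40,max(ys.min()-20,0),ys.max()+20
crop=im[c:e,a:b]; h=np.nan_to_num(np.clip((z[c:e,a:b])*255/.06,0,255)).astype(np.uint8)
o=np.hstack([cv2.resize(crop,None,fx=2.5,fy=2.5),cv2.resize(cv2.applyColorMap(h,cv2.COLORMAP_JET),None,fx=2.5,fy=2.5)])
f=min(800/o.shape[1],1); cv2.imwrite("pics/w4.png",cv2.resize(o,None,fx=f,fy=f)); print(a,c,o.shape,f)
m=((z>.034)&(z<.06)&(abs(P[...,0]-.465)<.05)&(abs(P[...,1]-.02)<.028))
p=P[m]; print(len(p),p.mean(0),np.percentile(p[:,2],[5,50,95]),cv2.minAreaRect((p[:,:2]*1000).astype(np.float32)))
E
```

```text
241 102 (338, 1140, 3) 0.7017543859649122
1412 [0.48213907 0.02815813 0.0449162 ] [0.03518703 0.04527927 0.05571337] ((465.9092712402344, 13.28725814819336), (103.32734680175781, 35.826168060302734), 38.08650588989258)
```

View pics/w4.png

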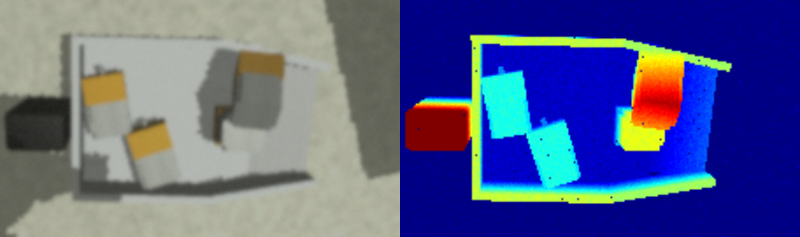

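The depth crop shows two flat motors at the left, one motor standing on end at (640,130), and one leaning on it and on the side wall at (655,85). I'll move the leaning one to the free floor near (195,90) in the crop.

```bash
python3 - <<'E'
from h import *
E=extr("wrist"); im,d=eyes.read_camera("wrist"); P=cloud(E,d); z=P[...,2]
k=2.5*.70175
w=lambda cx,cy:(int(cx/k+241),int(cy/k+102))
u0,v0=w(232,52);u1,v1=w(285,122)
B=P[v0:v1,u0:u1].reshape(-1,3); zz=B[:,2]; B=B[(zz>.037)&(zz<.065)]
rc=cv2.minAreaRect((B[:,:2]*1000).astype(np.float32)); print(rc, np.percentile(B[:,2],[2,25,50,75,98]))
(cx,cy),(ww,hh),a=rc
if ww>hh: a+=90
th=near(np.radians(a),PS-np.pi); cx/=1000;cy/=1000
t=px2w(E,[w(195,90)],.014)[0]; print("target",t,"th",np.degrees(th))
bot.grip(.45)
bot.move_ptp([cx,cy,.12],q(down(th)))
print(bot.line_to([cx,cy,.039],vel=.08,guard=12),bot.sense()["tcp_pos"])
bot.grip(0,force=30); print(bot.sense()["width"])
bot.line_to([cx,cy,.14],vel=.2); print(bot.sense()["width"])
bot.move_ptp([*t[:2],.12],q(down(PS-np.pi)))
E2=extr("wrist"); im,d=eyes.read_camera("wrist"); cv2.imwrite("pics/w5.png",im)
E
```

```text
((487.4316711425781, 36.24979782104492), (32.85370635986328, 22.347145080566406), 66.48601531982422) [0.03756392 0.04370193 0.04910406 0.05291462 0.05697721]
target [0.46170141 0.03922501 0.014     ] th -23.51398468017578
False [0.48762783 0.03622898 0.0393795 ]
0.25163096705755733
0.254132997301645
```

View pics/w5.png

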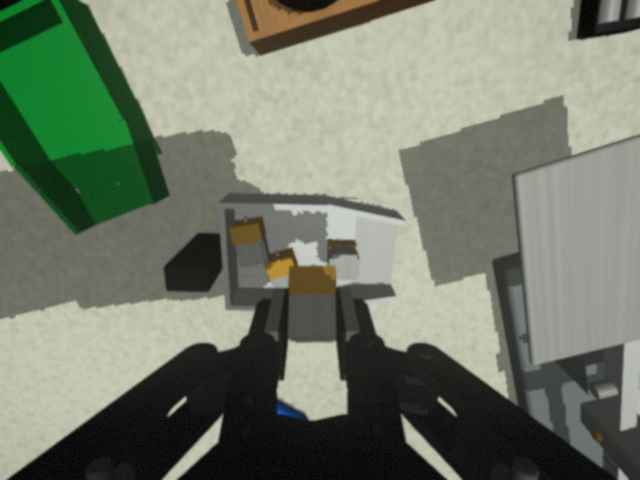

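Motor held, and three remain in the scoop. Next I lower it and let go, then look.

```bash
python3 - <<'E'
from h import *
p=bot.sense()["tcp_pos"]
print(bot.line_to([p[0],p[1],.026],vel=.06,guard=6),bot.sense()["tcp_pos"])
bot.grip(.36); bot.wait(.2); bot.line_to([p[0],p[1],.13],vel=.2)
bot.move_ptp([.40,.00,.20],q(down(PS-np.pi)))
E=extr("wrist"); im,d=eyes.read_camera("wrist"); P=cloud(E,d); z=P[...,2]
m=((z>.055)&(z<.075)&(abs(P[...,0]-.38)<.05)&(abs(P[...,1]-.046)<.05))
p=P[m]; print("handle",len(p),p.mean(0), cv2.minAreaRect((p[:,:2]*1000).astype(np.float32)))
m=(z>.018)&(z<.06)&(abs(P[...,0]-.45)<.07)&(abs(P[...,1]-.03)<.06)
ys,xs=np.where(m); a,b,c,e=xs.min()-30,xs.max()+40,max(ys.min()-20,0),ys.max()+20
h=np.nan_to_num(np.clip((z[c:e,a:b])*255/.06,0,255)).astype(np.uint8)
o=np.hstack([im[c:e,a:b],cv2.applyColorMap(h,cv2.COLORMAP_JET)]); f=800/o.shape[1]
cv2.imwrite("pics/w6.png",cv2.resize(o,None,fx=f,fy=f)); print(bot.sense()["time_s"])
E
```

```text
False [0.46147504 0.03921878 0.02621387]
handle 826 [0.38119378 0.04762738 0.06744979] ((380.84222412109375, 46.91912078857422), (18.062082290649414, 27.394779205322266), 74.1966552734375)
38.2
```

View pics/w6.png

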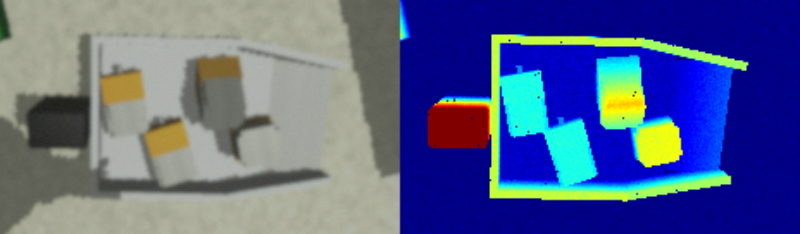

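All four motors are inside the scoop and no wall is bridged. Next: lift the scoop and carry it to the pan.

```bash
cat >> h.py <<'E'
A=np.radians(-10)
def hold(grip,psi,p=0.,vel=.15,guard=None,ptp=False):
    pos,qq=tool_for_scoop(grip,psi,p,A,1)
    if ptp: return bot.move_ptp(pos,qq)
    return bot.line_to(pos,vel=vel,rot=qq,guard=guard)
E
python3 - <<'E'
from h import *
P=cloud(extr("top"),np.load("top_d.npy")); z=P[...,2]
m=(z>.085)&(z<.115)&(P[...,1]>-.04)&(P[...,1]<.10)&(P[...,0]>.5)&(P[...,0]<.72)
p=P[m]; rc=cv2.minAreaRect((p[:,:2]*1000).astype(np.float32)); print("pan",rc,p.mean(0)); print(cv2.boxPoints(rc))
A_,*_=np.linalg.lstsq(np.c_[p[:,:2],np.ones(len(p))],p[:,2],rcond=None); print("pan slope",A_)
psi0=np.radians(164.8); g=np.array([.3808,.0469,.050])
bot.grip(.45)
hold(g+[0,0,.10],psi0,ptp=True)
print(hold(g,psi0,vel=.12,guard=12), bot.sense()["tcp_pos"])
bot.grip(0,force=100); print("w",bot.sense()["width"])
f0=bot.sense()["ft_force"]
hold(g+[0,0,.03],psi0,vel=.08); bot.wait(.3)
print("w",bot.sense()["width"],"dF",bot.sense()["ft_force"]-f0)
hold(g+[0,0,.13],psi0,-.14,vel=.1)
E1=extr("wrist"); im,d=eyes.read_camera("top"); cv2.imwrite("pics/top2.png",im[150:350,200:400]); print(bot.sense()["time_s"])
im,d=eyes.read_camera("side"); cv2.imwrite("pics/side2.png",cv2.resize(im[130:330,150:400],None,fx=2,fy=2))
E
```

```text
pan ((626.104248046875, 18.017147064208984), (121.39305114746094, 117.42568969726562), 3.9780752658843994) [0.62510415 0.01902656 0.1027266 ]
[[561.4808    72.37772 ]
 [569.62714  -44.765045]
 [690.7277   -36.34343 ]
 [682.58136   80.79934 ]]
pan slope [-0.00584412  0.09186448  0.10463191]
False [0.37784027 0.04774207 0.03197175]
w 0.19680741032583152
w 0.19748911185108853 dF [  0.42852305   0.79738282 -10.9336873 ]
43.125
```

View pics/side2.png

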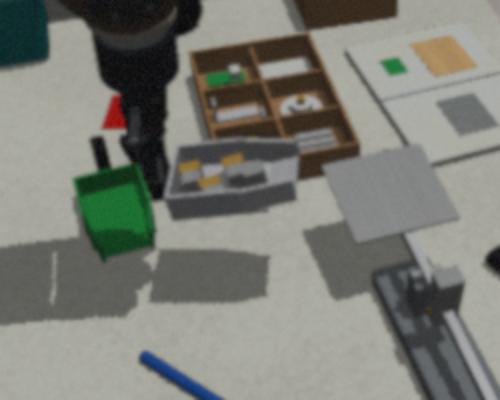

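The scoop is held with the motors inside. Now onto the pan.

```bash
python3 - <<'E'
from h import *
psi=np.radians(184); pan=np.array([.626,.018,.092])
hi=grip_from(pan+[0,0,.10],[0,0,-.004],psi,-.14); hold(hi,psi,-.14,vel=.15)
hold(grip_from(pan+[0,0,.03],[0,0,-.004],psi,0),psi,0,vel=.1)
f0=bot.sense()["ft_force"]
g=grip_from(pan+[0,0,-.002],[0,0,-.004],psi,0)
print(hold(g,psi,0,vel=.04,guard=20)); bot.wait(.3); print("dF",bot.sense()["ft_force"]-f0)
bot.grip(.45,force=40); bot.wait(1)
hold(g+[0,0,.12],psi,0,vel=.15)
bot.move_ptp([.52,-.15,.27],q(down(np.radians(4))))
bot.wait(.5)
E1=extr("wrist"); im,d=eyes.read_camera("wrist"); cv2.imwrite("pics/w7.png",im); P=cloud(E1,d); np.save("P7.npy",P)
for t in ["poise_grip","pan_mid","scoop_mid","scoop_grip"]:
    print(t,[(np.round(x["pixel"],0).tolist(),round(x["confidence"],2),P[int(x["pixel"][1]),int(x["pixel"][0])].round(4).tolist()) for x in eyes.spot_point("wrist",t)])
print(bot.sense()["time_s"])
E
```

```text
False
dF [-0.58777166  0.17794594  1.98587886]
poise_grip [([444.0, 206.0], 0.58, [0.6292, -0.1293, 0.135]), ([468.0, 312.0], 0.53, [0.7486, -0.3066, 0.0007])]
pan_mid []
scoop_mid [([453.0, 21.0], 0.85, [0.6191, 0.0109, 0.1071]), ([551.0, 18.0], 0.39, [0.7572, 0.0485, -0.0009])]
scoop_grip []
50.7083
```

View pics/w7.png

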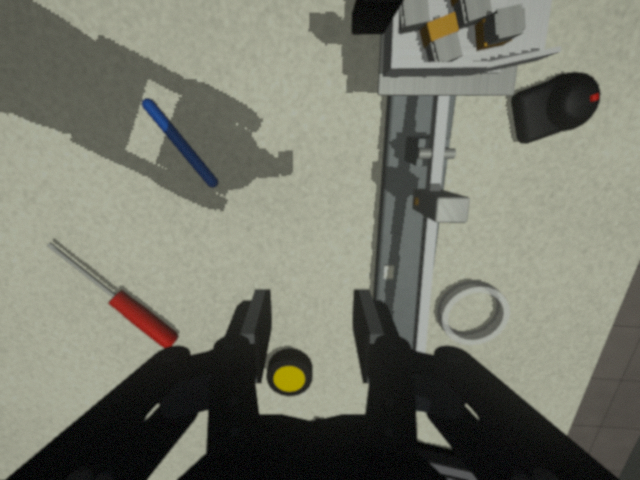

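The scoop with its motors is on the pan and the beam is pan-down. The poise is at about (450,207). Next I fit the poise top and the beam slope, then slide it.

```bash
cat >> h.py <<'E'
b=np.array([np.sin(np.radians(4)),-np.cos(np.radians(4))])   # beam direction away from pan
n_=np.array([b[1],-b[0]])
PIV=np.array([.626,.018])+.110*b
def beam(save=None):
    "poise top + beam tilt from the wrist depth"
    E=extr("wrist"); im,d=eyes.read_camera("wrist"); P=cloud(E,d)
    if save: cv2.imwrite(save,im)
    s=(P[...,:2]-PIV)@b; e=(P[...,:2]-PIV)@n_; z=P[...,2]
    m=(z>.115)&(z<.18)&(s>.02)&(s<.25)&(abs(e)<.022); p=P[m]
    top=p[p[:,2]>np.percentile(p[:,2],97)-.008] if len(p) else p
    rc=cv2.minAreaRect((top[:,:2]*1000).astype(np.float32)); c=np.array(rc[0])/1000
    st=(c-PIV)@b; print("poise top",c.round(4),"s",st.round(4),"e",((c-PIV)@n_).round(4),"size",np.round(rc[1],1),"z",np.median(top[:,2]).round(4))
    r=(z>.07)&(z<.115)&(s>.03)&(s<.24)&(abs(e)<.02)&(abs(s-st)>.02)
    ss,zz=s[r],z[r]
    if len(ss)>100:
        for _ in range(6):
            k=np.polyfit(ss,zz,1); res=zz-np.polyval(k,ss); ok=abs(res)<max(2*np.median(abs(res)),.0015); ss,zz=ss[ok],zz[ok]
        print("beam slope",k[0].round(4),"z at pivot",k[1].round(4),"n",len(ss),"s",ss.min().round(3),ss.max().round(3),"e",np.median(e[r]).round(4))
    q_=(z<.04)&(z>.008)&(s>.0)&(s<.2)&(abs(e)<.025)
    return P,s,e
E
python3 - <<'E'
from h import *
bot.move_ptp([.52,-.20,.30],q(down(np.radians(4))))
P,s,e=beam("pics/w8.png")
z=P[...,2]
for k in np.arange(-.03,.22,.02):
    m=(s>k)&(s<k+.01)&(abs(e)<.03)&(z>.05); 
    if m.sum()>5: print(k.round(2),m.sum(),"z",np.percentile(z[m],[5,50,95]).round(4),"e",np.percentile(e[m],[5,50,95]).round(4))
E
```

```text
poise top [ 0.6368 -0.1316] s 0.04 e -0.0003 size [28.9 21.6] z 0.1357
beam slope 0.0914 z at pivot 0.087 n 1426 s 0.06 0.24 e 0.0021
-0.03 174 z [0.0732 0.0845 0.086 ] e [-0.0053  0.001   0.004 ]
-0.01 431 z [0.058  0.0843 0.0875] e [-0.0154  0.0036  0.0152]
0.01 220 z [0.0667 0.0872 0.0897] e [-0.0067  0.0035  0.0145]
0.03 607 z [0.0836 0.1348 0.1365] e [-0.012   0.0054  0.0138]
0.05 171 z [0.0742 0.0931 0.1368] e [-0.0065  0.0109  0.0138]
0.07 139 z [0.0825 0.0935 0.0951] e [-0.0046  0.002   0.0051]
0.09 133 z [0.0849 0.0951 0.0969] e [-0.0046  0.002   0.0051]
0.11 128 z [0.0867 0.0972 0.0988] e [-0.0046  0.0019  0.0049]
0.13 123 z [0.0876 0.0992 0.1006] e [-0.0045  0.0021  0.005 ]
0.15 117 z [0.0906 0.1009 0.1024] e [-0.0043  0.002   0.0051]
0.17 116 z [0.0915 0.1028 0.1043] e [-0.0042  0.0022  0.0052]
0.19 111 z [0.0934 0.1044 0.106 ] e [-0.0042  0.0026  0.0052]
0.21 100 z [0.0963 0.1063 0.1078] e [-0.0041  0.0024  0.0053]
```

```bash
cat >> h.py <<'E'
TH=np.radians(94); ZP=.110
def slide(s_now,s_to,clr=.004,look=True):
    "loosely straddle the poise at s_now, push it to s_to, back off, look"
    at=lambda s,z:[*(PIV+b*s),z]
    bot.grip(.34); w=bot.sense()["width"]
    bot.move_ptp(at(s_now,.19),q(down(TH)))
    if bot.line_to(at(s_now,ZP),vel=.1,guard=8): print("GUARD",bot.sense()["tcp_pos"])
    sg=np.sign(s_to-s_now); d=abs(s_to-s_now)
    bot.line_to(at(s_to+sg*clr,ZP),vel=min(.05,max(.01,d)))
    bot.line_to(at(s_to,ZP),vel=.02); bot.line_to(at(s_to,.19),vel=.12)
    if look:
        bot.move_ptp([.52,-.20,.30],q(down(np.radians(4)))); bot.wait(1.); beam()
    print("w",round(w,3),"t",bot.sense()["time_s"])
E
python3 - <<'E'
from h import *
slide(.040,.040+.088)
E
```

```text
poise top [ 0.6423 -0.2205] s 0.129 e 0.0004 size [28.  22.2] z 0.1324
beam slope 0.0033 z at pivot 0.087 n 1245 s 0.03 0.24 e 0.0021
w 0.342 t 59.125
```

```bash
python3 - <<'E'
from h import *
beam()
slide(.1285,.1292)
bot.wait(1); beam("pics/w9.png")
E
```

```text
poise top [ 0.6422 -0.2207] s 0.1292 e 0.0005 size [28.  22.4] z 0.1323
beam slope 0.0046 z at pivot 0.0868 n 1247 s 0.03 0.24 e 0.0021
poise top [ 0.6425 -0.2212] s 0.1298 e 0.0002 size [27.9 21.3] z 0.132
beam slope 0.0014 z at pivot 0.0869 n 1269 s 0.03 0.24 e 0.0021
w 0.338 t 65.875
poise top [ 0.6424 -0.2211] s 0.1296 e 0.0003 size [27.9 21.5] z 0.132
beam slope 0.0017 z at pivot 0.0869 n 1231 s 0.03 0.24 e 0.0021
```

View pics/w9.png

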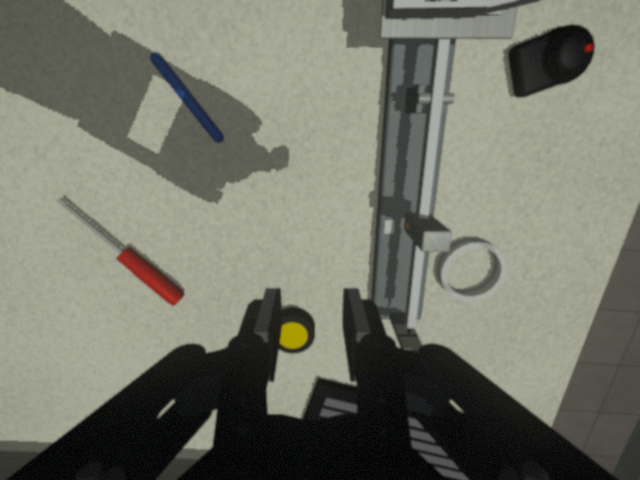

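The beam measures +0.0015 rad by the depth fit, which read about 1.4 mrad high at the stop, so it is level. Next I find the handle on the pan, lift the scoop and go above the cell.

```bash
python3 - <<'E'
from h import *
psi=np.radians(184)
g=grip_from([.626,.018,.092],[0,0,-.004],psi,0); print("expected grip",g)
bot.move_ptp([.55,-.07,.33],q(down(np.radians(4)))); 
E=extr("wrist"); im,d=eyes.read_camera("wrist"); P=cloud(E,d); z=P[...,2]
m=(z>.145)&(z<.175)&(np.hypot(P[...,0]-g[0],P[...,1]-g[1])<.04)
p=P[m]; rc=cv2.minAreaRect((p[:,:2]*1000).astype(np.float32)); print("handle",len(p),rc,np.median(p[:,2]))
a=rc[2]+(90 if rc[1][1]>rc[1][0] else 0); psi=np.pi+near(np.radians(a)-np.pi,0); print("psi",np.degrees(psi))
g=np.array([rc[0][0]/1000,rc[0][1]/1000,np.median(p[:,2])-.018])
if not(len(p)>200 and abs(np.degrees(psi)-184)<8): raise SystemExit("check")
bot.grip(.45); hold(g+[0,0,.09],psi,ptp=True)
print(hold(g,psi,vel=.1,guard=12)); bot.grip(0,force=110); print("w",bot.sense()["width"])
hold(g+[0,0,.02],psi,vel=.06); hold(g+[0,0,.08],psi,-.12,vel=.12); print("w",bot.sense()["width"])
psi2=np.radians(180.8); c=np.array([.5873,.391,0]); u=np.array([np.cos(psi2),np.sin(psi2),0])
lip=c+.012*u
hold(grip_from(lip+[0,0,.14],[-.075,0,.008],psi2,-.12),psi2,-.12,vel=.15)
hold(grip_from(lip+[0,0,.085],[-.075,0,.008],psi2,.2),psi2,.2,vel=.08); bot.wait(.2)
im,d=eyes.read_camera("top"); E=extr("top")
print("lip expect px",w2px(E,[lip+[0,0,.085]]), [(np.round(x["pixel"],1).tolist(),round(x["confidence"],2)) for x in eyes.spot_point("top","scoop_lip")])
a=im[150:330,60:300]; cv2.imwrite("pics/t3.png",cv2.resize(a,None,fx=3,fy=3)); print(bot.sense()["time_s"])
E
```

```text
expected grip [0.55716808 0.0131868  0.142     ]
handle 692 ((555.9833984375, 10.496190071105957), (27.279565811157227, 17.47445297241211), 4.005728244781494) 0.1598081535978994
psi 184.0057282447815
False
w 0.19893066391779188
w 0.1995583275005796
lip expect px [[122.00355211 220.54405345]] [([264.2, 333.6], 0.93), ([124.5, 218.9], 0.71)]
75.2167
```

View pics/t3.png

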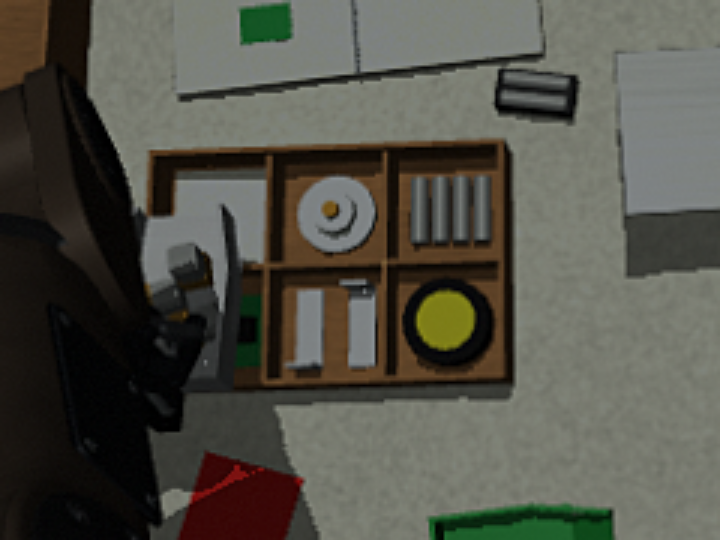

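The lip is over the white cell: the network puts it at (124.5,219) and I expected (122,220.5). Tipping in small steps.

```bash
python3 - <<'E'
from h import *
psi2=np.radians(180.8); c=np.array([.5873,.391,0]); u=np.array([np.cos(psi2),np.sin(psi2),0])
def at(p,z,off=.012,vel=.06):
    P=np.radians(p); hold(grip_from(c+off*u+[0,0,z],[-.075,0,.008],psi2,P),psi2,P,vel=vel)
at(20,.055)
for p,z in [(25,.050),(29,.047),(33,.046),(37,.046),(41,.046),(45,.046),(50,.047),(55,.048),(60,.049)]: at(p,z); bot.wait(.15)
bot.wait(.4)
s0=bot.sense(); print(s0["width"],s0["ft_force"],s0["time_s"])
at(60,.10,vel=.1); 
im,d=eyes.read_camera("top"); cv2.imwrite("pics/t4a.png",im)
at(30,.16,vel=.15); at(0,.2,off=.10,vel=.15); bot.wait(.1)
print("dF",bot.sense()["ft_force"],bot.sense()["time_s"])
im,d=eyes.read_camera("top"); a=im[150:330,60:300]; cv2.imwrite("pics/t4.png",cv2.resize(a,None,fx=3,fy=3))
E
```

```text
0.19612441972311095 [-0.13024076  0.33223214 -2.91890339] 80.325
dF [-0.10255209 -0.61682097 -2.51122174] 82.7667
```

View pics/t4.png

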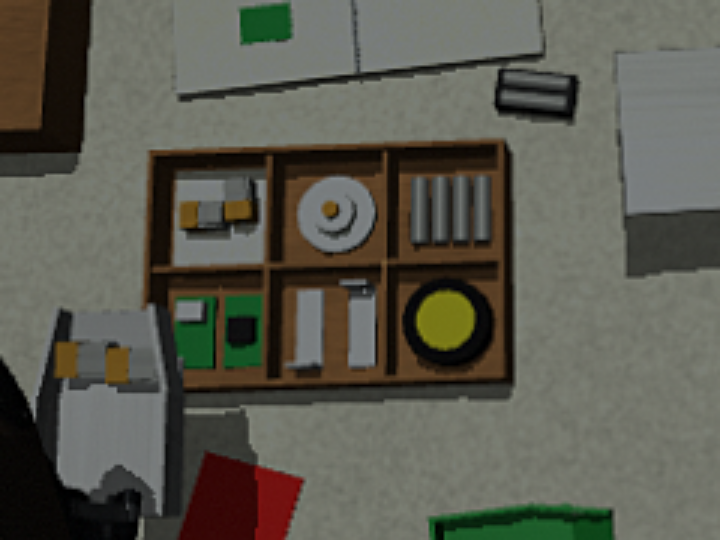

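Two motors are in the cell. The other two are wedged side by side across the narrowing lip, at (65,360) and (118,362). I'll slide them back nose-up with a yaw wiggle to skew them, then tip again with small shakes.

```bash
cat >> h.py <<'E'
psi2=np.radians(180.8); C=np.array([.5873,.391,0]); U=np.array([np.cos(psi2),np.sin(psi2),0])
def at(p,z,off=.012,vel=.06,lat=0.,dy=0.,roll=0.):
    P_=np.radians(p); ps=psi2+np.radians(dy)
    R=Ro.from_euler("z",ps)*Ro.from_euler("y",-P_)*Ro.from_euler("x",np.radians(roll))
    lipw=C+off*U+np.array([-U[1],U[0],0])*lat+[0,0,z]
    grip=lipw+R.apply([.144,0,.038]); T=R*Ro.from_euler("y",A)*Ro.from_euler("x",np.pi)
    bot.line_to(grip+G*T.as_matrix()[:,2],vel=vel,rot=T.as_quat())
def snap(fn):
    im,d=eyes.read_camera("top"); cv2.imwrite(fn,cv2.resize(im[150:330,60:300],None,fx=3,fy=3)); return d
def park(): at(0,.2,off=.10,vel=.2); bot.wait(.1)
E
python3 - <<'E'
from h import *
at(-25,.17,off=.08,vel=.15,roll=15); bot.wait(.2)
at(-25,.17,off=.08,vel=.2,dy=12,roll=15); at(-12,.17,off=.08,vel=.2,dy=-12,roll=22); at(-5,.17,off=.06,vel=.2,roll=22)
at(20,.09,vel=.15,roll=12); at(25,.055,roll=8)
for p,z in [(30,.050),(36,.048),(42,.047),(48,.047),(54,.048),(60,.049)]:
    at(p,z,vel=.1)
    for l in (.004,-.004,0): at(p,z,vel=.12,lat=l)
bot.wait(.3); at(60,.10,vel=.12); at(30,.16,vel=.2); park(); snap("pics/t5.png"); s=bot.sense(); print(s["time_s"],s["width"],s["ft_force"])
E
```

```text
95.2583 0.19257711460186108 [-0.12225296 -0.82515463 -1.7448539 ]
```

View pics/t5.png

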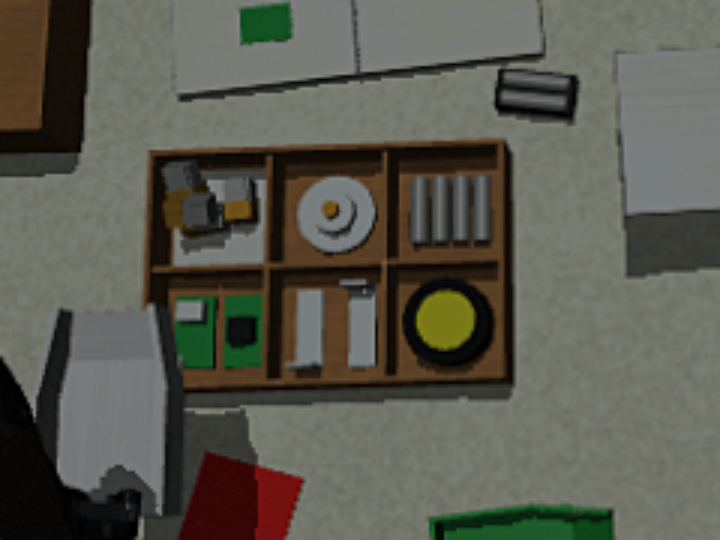

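All four motors are now in the white-lined cell and the scoop is empty. Next: scoop back on the pan (pan end up, so rolled to match its slope), then the poise back to zero.

```bash
python3 - <<'E'
from h import *
P=cloud(extr("top"),eyes.read_camera("top")[1]); z=P[...,2]
m=(abs(P[...,0]-.5873)<.042)&(abs(P[...,1]-.391)<.042); print("cell z pct",np.nanpercentile(z[m],[5,50,90,99,100]).round(4))
m=(z>.085)&(z<.115)&(P[...,1]>-.036)&(P[...,1]<.10)&(P[...,0]>.5)&(P[...,0]<.72); p=P[m]
print("pan",cv2.minAreaRect((p[:,:2]*1000).astype(np.float32)))
psi=np.radians(184)
def put(dz,roll,**k):
    R=Ro.from_euler("z",psi)*Ro.from_euler("x",np.radians(roll))
    T=R*Ro.from_euler("y",A)*Ro.from_euler("x",np.pi)
    grip=np.array([.626,.018,.102+dz])+R.apply([.069,0,.050])
    pos=grip+G*T.as_matrix()[:,2]; return bot.line_to(pos,rot=T.as_quat(),**k),pos
put(.09,0,vel=.2); put(.03,-5.15,vel=.12); f0=bot.sense()["ft_force"]
r,pos=put(-.003,-5.15,vel=.03,guard=5); t=bot.sense()["tcp_pos"]; print(r,"stopped above target by",t[2]-pos[2],bot.sense()["ft_force"]-f0)
bot.grip(.45,force=40); bot.wait(.4); bot.line_to(bot.sense()["tcp_pos"]+[0,0,.11],vel=.15)
bot.move_ptp([.52,-.20,.30],q(down(np.radians(4)))); bot.wait(.5); beam(); print(bot.sense()["time_s"])
E
```

```text
cell z pct [0.0036 0.021  0.049  0.0571 0.0598]
pan ((625.638427734375, 19.087623596191406), (120.64456176757812, 115.61791229248047), 3.830075740814209)
False stopped above target by 0.0003254713303237067 [-0.25513596  1.6953955   4.83643108]
poise top [ 0.6428 -0.2259] s 0.1345 e 0.0003 size [28.1 22.5] z 0.1198
beam slope -0.086 z at pivot 0.0866 n 927 s 0.03 0.205 e 0.0013
102.825
```

```bash
python3 - <<'E'
from h import *
at_=lambda s,z:[*(PIV+b*s),z]
bot.grip(.34); bot.move_ptp(at_(.1335,.18),q(down(TH)))
print("g",bot.line_to(at_(.1335,.098),vel=.1,guard=6))
bot.line_to(at_(.050,.098),vel=.05)
bot.wait(.2); g=bot.line_to(at_(.032,.098),vel=.015,guard=3); t=bot.sense()["tcp_pos"]; s=(t[:2]-PIV)@b; print("stop",g,"s",s)
bot.line_to(at_(s+.003,.098),vel=.02); bot.line_to(at_(s+.003,.19),vel=.12)
bot.move_ptp([.52,-.20,.30],q(down(np.radians(4)))); bot.wait(1.); beam("pics/w10.png"); print(bot.sense()["time_s"])
# look at the cell from above
bot.move_ptp([.53,.33,.28],q(down(np.radians(-60)))); E=extr("wrist"); im,d=eyes.read_camera("wrist"); P=cloud(E,d); z=P[...,2]
m=(abs(P[...,0]-.587)<.06)&(abs(P[...,1]-.391)<.06); ys,xs=np.where(m); a,bb,c,e=xs.min(),xs.max(),ys.min(),ys.max()
h=np.nan_to_num(np.clip((z[c:e,a:bb])*255/.06,0,255)).astype(np.uint8)
o=np.hstack([im[c:e,a:bb],cv2.applyColorMap(h,cv2.COLORMAP_JET)]); f=800/o.shape[1]; cv2.imwrite("pics/w11.png",cv2.resize(o,None,fx=f,fy=f)); print(o.shape)
E
```

```text
g False
stop True s 0.038714345746629145
poise top [ 0.6371 -0.1346] s 0.043 e -0.0004 size [29.2 20.9] z 0.1318
beam slope -0.0015 z at pivot 0.0869 n 1271 s 0.063 0.24 e 0.002
111.7333
(437, 356, 3)
```

View pics/w11.png

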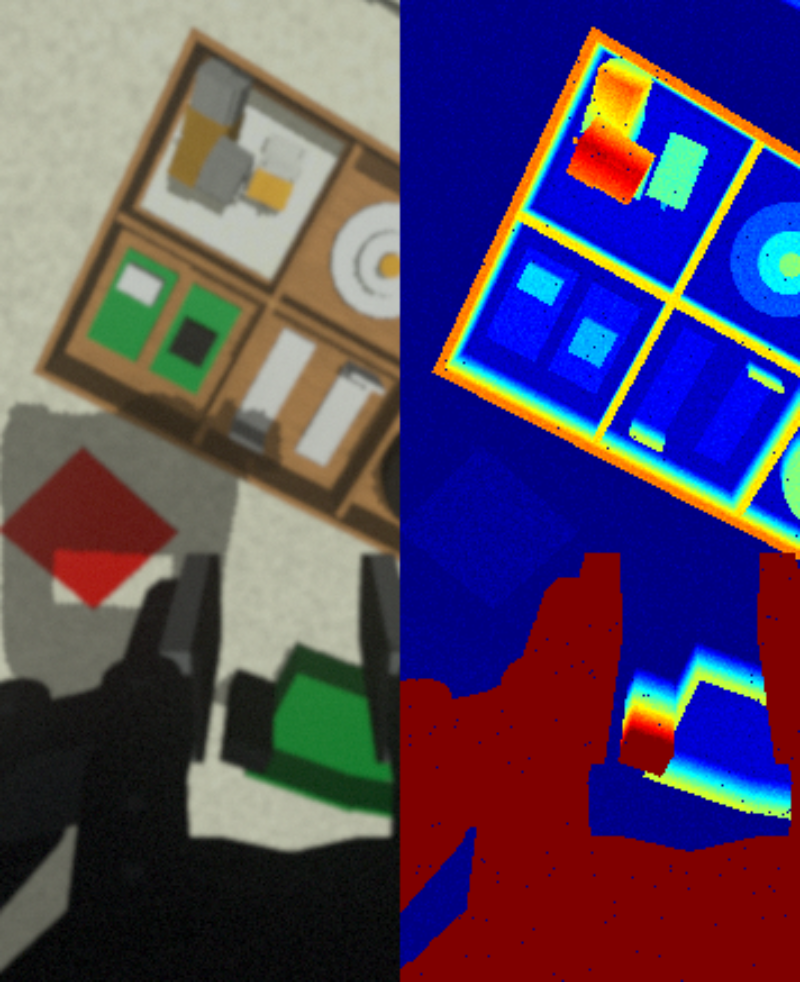

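The poise is at its zero end and the beam is near level, reading -0.0015. In the cell, one motor lies on top of the others with its top at z≈0.057, above the 0.045 m walls. I'll lay it down on the free floor of the cell.

```bash
python3 - <<'E'
from h import *
bot.grip(.45)
E=extr("wrist"); im,d=eyes.read_camera("wrist"); P=cloud(E,d); z=P[...,2]
cell=(abs(P[...,0]-.5873)<.041)&(abs(P[...,1]-.391)<.043)
m=(cell&(z>.0485)&(z<.07)).astype(np.uint8); n,l,s,c=cv2.connectedComponentsWithStats(m); i=1+np.argmax(s[1:,4]); p=P[l==i]
(cx,cy),(w,h),a=cv2.minAreaRect((p[:,:2]*1000).astype(np.float32)); print(len(p),cx,cy,w,h,a,np.percentile(p[:,2],[5,50,95]))
if w>h: a+=90
# grid of cell heights -> free spot
g=np.full((84,84),np.nan)
ix=((P[...,0][cell]-.5453)*1000).astype(int).clip(0,83); iy=((P[...,1][cell]-.349)*1000).astype(int).clip(0,83)
H=np.zeros((84,84),np.uint8); np.maximum.at(H,(ix,iy),(np.nan_to_num(z[cell])*1000).clip(0,255).astype(np.uint8))
H=cv2.morphologyEx(H,cv2.MORPH_CLOSE,np.ones((3,3)))
for r in range(80,-1,-6): print(" ".join("%2d"%H[r,k] for k in range(82,-1,-6)))
E
```

```text
563 586.7075805664062 403.7658386230469 20.251604080200195 31.902902603149414 0.1631840169429779 [0.04900948 0.05267912 0.05625626]
 5 36 36 37 39  6  6  6  6  5  7  6  6  5
 0 43 46 47 46  5  6  5  5  5  5  5  6  5
 3 40 43 44 44 23  5  5 27 27 27  6  5  6
 5 33 39 40 41 22  6  6 26 27 27  6  5  5
 6 35 41 40 41 26  5  6 26 28 28 25  6  5
 5  0 48 49 49 49 48 48 27 28 28 27  6  5
 5  0 56 57 56 55 54 54 27 28 28 27  6  5
 6  0 52 52 52 53 52 53 23 27  6  5  6  6
 5  5 48 48 48 48 49 48  5  6  5  6  6  5
 5  5  5  4  5  5  4  4  7  6  5  5  6  5
 5  6  5  5  7  5  5  5  5  6  6  6  5  6
 5  6  5  5  5  6  6  6  7  6  6  6  5  6
 5  6  6  6  6  5  5  5  5  6  6  6  5  6
 5  7  5  5  5  4  5  4  4  4  4  5  4 36
```

```bash
python3 - <<'E'
from h import *
R=q(down(np.radians(-90)))
bot.grip(0.,force=30)
bot.move_ptp([.628,.404,.10],R)
print(bot.line_to([.628,.404,.0515],vel=.08,guard=5))
print(bot.line_to([.600,.404,.0505],vel=.04,guard=12)); print(bot.line_to([.578,.404,.047],vel=.05,guard=12), bot.sense()["tcp_pos"])
bot.wait(.2); bot.line_to([.585,.404,.12],vel=.15)
bot.move_ptp([.53,.33,.28],q(down(np.radians(-60)))); E=extr("wrist"); im,d=eyes.read_camera("wrist"); P=cloud(E,d); z=P[...,2]
cv2.imwrite("pics/w12.png",cv2.resize(im[:300,150:450],None,fx=2,fy=2))
cell=(abs(P[...,0]-.5873)<.041)&(abs(P[...,1]-.391)<.043)
ix=((P[...,0][cell]-.5453)*1000).astype(int).clip(0,83); iy=((P[...,1][cell]-.349)*1000).astype(int).clip(0,83)
H=np.zeros((84,84),np.uint8); np.maximum.at(H,(ix,iy),(np.nan_to_num(z[cell])*1000).clip(0,255).astype(np.uint8))
H=cv2.morphologyEx(H,cv2.MORPH_CLOSE,np.ones((3,3)))
for r in range(80,-1,-6): print(" ".join("%2d"%H[r,k] for k in range(82,-1,-6)))
print(bot.sense()["time_s"])
E
```

```text
False
False
False [0.57800556 0.40416794 0.04718819]
 6  6 23 27 25 26  6  5  6  6  6  6  7  7
 5  6 22 25 26 26  5  6  6  6  5  5  6  6
 5  6 22 25 26 25  6  6 27 28 28  6  5  5
 5  6 26 26 25 25  7  6 27 28 27  6  5  5
 4  6 25 26 26 26  6  6 26 28 28  5  6  6
 6  5  6  6 25 25 26 26 28 28 27 27  6  5
 6  7 28 28 28 27 28 28 28 28 28 27  5  7
 6  5 18 28 28 27 28 28 28 27  6  6  6  6
 6  6  0 28 28 25 26  6  6  6  5  5  5  5
 7  5  5  7  6  6  7  6  5  5  6  6  6  6
 5  6 28 26 28 28 27 28  6  6  5  7  5  5
 5  6  5 28 28 28 27 28  5  6  5  6  6  5
 5  6  5 28 28 27 28 27  6  5  5  6  6  6
 5  5  0 28 28 26 24  4  6  6  4  5 21 21
119.1917
```

View pics/w12.png

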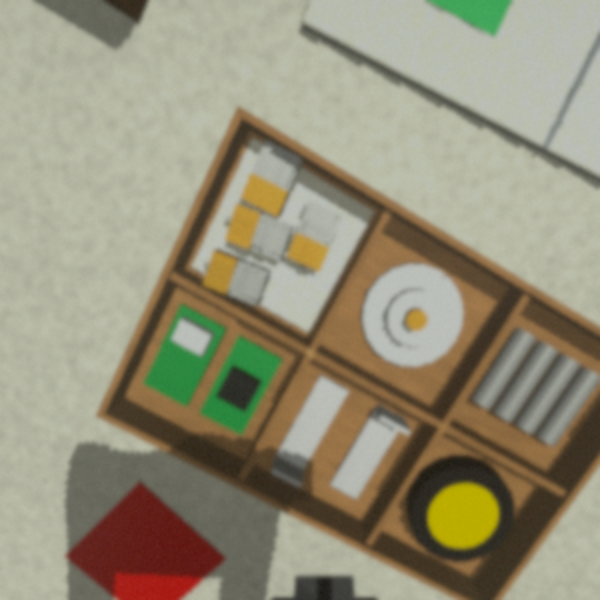

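All four motors now lie flat in the white cell. Last check: where the scoop sits on the pan, and the beam.

```bash
python3 - <<'E'
from h import *
bot.move_ptp([.55,-.07,.33],q(down(np.radians(4)))); bot.wait(.3)
E=extr("wrist"); im,d=eyes.read_camera("wrist"); P=cloud(E,d); z=P[...,2]
m=(z>.145)&(z<.175)&(np.hypot(P[...,0]-.557,P[...,1]-.013)<.04); p=P[m]
rc=cv2.minAreaRect((p[:,:2]*1000).astype(np.float32)); print("handle",len(p),rc,np.median(p[:,2]))
m=(z>.085)&(z<.097)&(P[...,0]>.54)&(P[...,0]<.72)&(P[...,1]>-.043)&(P[...,1]<.10); p=P[m]; print("pan",cv2.minAreaRect((p[:,:2]*1000).astype(np.float32)))
bot.move_ptp([.52,-.20,.30],q(down(np.radians(4)))); bot.wait(.5); beam()
im,d=eyes.read_camera("top"); cv2.imwrite("pics/topend.png",im); print(bot.sense()["time_s"])
E
```

```text
handle 688 ((557.7880859375, 11.473784446716309), (27.29140853881836, 17.38703727722168), 3.9743399620056152) 0.16018000030116597
pan ((626.7135009765625, 17.910240173339844), (120.20600128173828, 121.38682556152344), 3.4723894596099854)
poise top [ 0.637  -0.1348] s 0.0432 e -0.0003 size [29.1 21.9] z 0.1318
beam slope -0.0019 z at pivot 0.0869 n 1254 s 0.063 0.24 e 0.002
122.3417
```

View pics/topend.png

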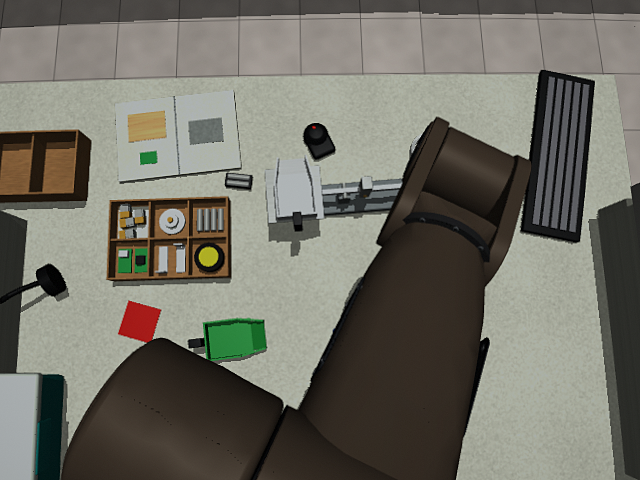

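```bash
python3 -c "
from h import *
print(bot.close_job())"
```

```text
the job is handed in; nothing more can be done
None
```

The job is done and handed in after about 122 s of robot time. I viewed 17 pictures, three over the budget of 14.

**What I did**
- **Loading:** I found four motors, put them all in the aluminium scoop and stood it on the pan. I saw no fifth motor, though a small area close to the robot base was hidden by the arm.
- **Weighing:** I slid the counterpoise about 86 mm. The beam tilt then read +0.0015 rad with hands off, and my reading is good to roughly 0.003 rad.
- **Tipping:** The first tip put two motors into the white-lined cell, and the other two wedged across the narrow lip. I slid them back, tipped again with small shakes, and all four ended up in the cell.
- **Tidying the cell:** One motor lay on top of the others, higher than the cell walls, so I nudged it down with the closed fingers. All four now lie flat.
- **Finish:** I put the empty scoop back on the pan and slid the counterpoise to its zero end.

**Last checks**
- **Scoop:** it stands within about 2 mm of the pan's middle.
- **Beam:** it reads -0.002 rad, which could be up to about -0.004 once the sensor's offset is allowed for.
- **Other things on the bench:** those visible in the last pictures look undisturbed, but the arm hid the tape, wheel, screwdriver and marker in the final top view.

While I was loading the motors, the drop motions touched something three times. This pushed the scoop about 12 mm across the bench and left two motors stacked in it, so I re-laid one before lifting.

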